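# Spoon the middle-sized trackball onto the test stand

## Robot

A 7-joint arm with a two-finger parallel gripper is mounted at the origin on a cart in front of the work surface, level with it; the furniture and walls round the work are solid. World frame = base frame: x ahead of the robot, y to its left, z up, the work surface at z = 0. Lengths are in m, angles in rad, forces in N, time in s.
With the tool pointing down it reaches from about 0.425 to 0.875 m from the base axis. Payload 4.7 kg.
Tool frame: the origin (TCP) lies between the finger pads; the fingertips stand 11 mm ahead of it and the grasp point (between the pads) lies 8 mm behind it (ctrl.tip_reach is the distance from the TCP to the fingertips, in m); z points along the fingers, y is the line along which they close (so a half turn about z gives the same grasp; the last joint's range is limited). The gripper opens to 85 mm and grips with 20 to 120 N. Pads are 22 mm wide; open, the fingers measure 114 mm over their backs; the gripper's body (76 mm by 85 mm) begins 54 mm behind the grasp point. The pads swing forward as they close: fully open they stand 13 mm farther back than shut.
Start: joints at [-1.25, 0.321, -0.07, 1.45, 0.023, 1.371, -0.057], TCP at [0.196, 0.62, 0.242] pointing down, gripper open.
Joint ranges: [-2.86, 2.86], [-0.3, 2.09], [-1.38, 1.24], [0.06, 2.45], [-1.56, 4.7], [0.09, 2.05], [-2.69, 2.69]. Speed limits (rad/s): [2.57, 2.57, 3.14, 3.14, 3.14, 3.14, 3.14].

## Interface

Orientations are given as a unit quaternion [x, y, z, w].
In Python, from bench import ctrl gives the robot as it stands.
- The arm moves only by the shell command python3 inch.py [FORCE], which reads ROWS from standard input. ROWS is a JSON list of rows, 1 to 8 of them, each of 7 numbers: the finger opening in m, then dx, dy, dz in m, then a rotation vector rx, ry, rz in rad; each row shifts and turns the commanded pose from where the row before left it, along the tool's axes as they then stand; what a row does not reach is not made up. A row lasts 1/8 s, in which the tool goes at most 0.0625 m and 0.188 rad, less where a joint would pass 70% of its speed; a pose out of reach is approached as far as the arm can. The fingers move at their own pace and stop on an object; FORCE is the grip in N (left out, the last holds). Time passes only in rows, so rows that do not move let the fingers close. It prints the time, the measured TCP pose, the force, the opening and the grip force at its end. Input that does not fit is refused with a message, and nothing moves.
- ctrl.get_obs(): the state, without advancing time (a new reading comes with each control period).
- ctrl.read_camera(name): name is "scene" or "side" or "wrist"; returns a dict with "color" (400x640x3 uint8, red, green, blue), "range_z" (400x640 float32, m along the optical axis (not along the pixel's ray), 0 where there is no reading), "fx", "fy", "cx", "cy" (pixels), "view" (4x4, takes a point from world to camera coordinates). Camera axes: x right, y up, looking along -z (the intrinsics and any distortion apply to the point x, -y, -z); pixel columns grow to the right and rows downward; lengths in m; the calibration is good to about 2 mm. A picture is of the moment at which its call begins.
- ctrl.sign_off(): hands the job in; it is judged then, once.
The state is a dict: "time": time; "joints": joint angles; "qd": joint speeds; "joint_torque": joint torques, N m; "eef_pos": TCP position; "eef_rot": TCP orientation; "wrist_force": force on the tool from outside, world axes, zero at the start; "moment": the same for the moment, N m; "width": finger opening in m; "grip_force": force on a finger pad.
Only numpy, scipy, OpenCV 4.12 (cv2) and the standard library are available. Lean on these libraries where they do the work, as an engineer would, in place of code of your own. Each camera call takes 0.05 s, during which the arm holds its last target. There are 200 camera calls.

## Task

Three polished trackballs of different sizes stand on the rack. With the lifting spoon, scoop up the middle-sized ball, the one that fits its pocket, and set it on the seat of the test stand; do not touch that ball with the fingers and do not drop it. Then draw the spoon out and stand it upright on the bare bench.

Things in the scene. Friction and masses are not known exactly. Their poses are not given: they have to be found in the camera images.
- spoon: Lifting spoon, loose, 0.12 kg, standing on the bench. Origin on its underside, straight below the grip; z up, x towards the pocket. Upright black handle, a bar 12 mm wide (y) by 18 mm (x), leaning back 17 degrees, up to 110 mm high; grip it across y over the origin at 65 to 75 mm. Foot plate 6 mm thick, x -38 to 45 mm, 44 mm wide behind, 22 mm in front.
- pocket (a point): Centre of the spoon's pocket, at spoon x = 67 mm, 3 mm above its underside. The pocket is a level U of 6 mm round bar, open to +x: 36 mm clear inside, bend centred 5 mm behind this point. From 1 to 19 mm ahead of it the arms rise 5 mm, then flare to 58 mm outside width at the tips, 37 mm ahead. The lifted ball lies within 5 mm of it along x, centre 14 mm higher.
- ball_middle: The ball to move: plain grey, 44 mm in diameter, about 0.065 kg; origin at its centre. It stands on any one of the rack's three studs, its centre 20 mm above the rim; the other two balls, of the same material, are 34 mm and 55 mm in diameter.
- rack: Fixed aluminium ball rack: plate 62 (x) by 214 (y) by 8 mm; origin at its underside's centre, x away from the robot. Three hollow studs at y = -75, 0, 75 mm: 24 mm outside, 19 mm inside, rims 32 mm above the bench (foot washer 31 mm wide, top at 11 mm), a ball on each. The spoon's arms pass either side of a stud, below the ball; come in along x from the robot's side.
- stand: Fixed test stand: grey plate 8 mm thick, x -38 to 62 mm, 90 mm wide (y), with one empty stud like the rack's at its origin; origin on the bench on the stud's axis, x away from the robot. From 38 mm behind the stud a black sensor housing, 70 mm wide and 24 mm high, stands on the plate. Enter and leave along x, from the robot's side.
- seat (a point): Centre of the test stand's stud at the level of its rim, 32 mm above the bench; a ball seated there has its centre 20 mm above this point.

How it is judged:
On the way:
1. the middle ball is lifted off the rack in the spoon (height (world z) of ball_middle above 0.075 m and contact force between ball_middle and spoon above 0.1 N), for 0.2 s.
At the end, for the whole second after the job is handed in: The middle ball rests in the test stand's seat (centre within 6 mm of the seat's axis and 15 to 25 mm above its rim), at rest and not touched by the spoon; the spoon stands still on the bench top (underside within 5 mm of it), upright within 10 degrees (horizontal distance between ball_middle and seat below 0.006 m and z of ball_middle in the frame of seat between 0.015 and 0.025 m and linear speed of each of ball_middle, spoon below 0.03 m/s and contact force between ball_middle and spoon below 0.05 N and height (world z) of spoon below 0.005 m and angle between spoon's own z axis and vertical below 0.17 rad).
It fails at once if the fingers touch the middle ball (contact force between ball_middle and the fingers above 0.5 N).
It fails at once if the middle ball is dropped to the bench (height (world z) of ball_middle below 0.034 m).
It also fails if it takes over 58 s, if anything falls off the work surface, if the arm or the gripper's body presses on something with over 40 N, if the wrist force passes 120 N, or if a joint passes its speed limit or range.

## Working session

There is one attempt and no reset: what is moved stays moved. The work goes in short steps, Python scripts to look and compute and a shell command to move; the robot and the scene stay as the last step left them, time stands still between calls to the robot, and variables do not carry over. Pictures are saved under pics/ and viewed, at most 11 in all, crops included, and the job is handed in when it is done.

```bash
ls; mkdir -p pics
python3 - <<'E'
from bench import ctrl
import cv2,numpy as np
o=ctrl.get_obs();print(o)
ims=[]
for n in("scene","side"):
    c=ctrl.read_camera(n);np.savez(f"pics/{n}0.npz",**c)
    print(n,c["fx"],c["fy"],c["cx"],c["cy"],c["view"].round(4).tolist(),[k for k in c])
    cv2.imwrite(f"pics/{n}0.png",c["color"][:,:,::-1])
E
```

```text
bench.py
inch.py
pics
{'time': 0.0, 'joints': array([-1.24988819,  0.32181378, -0.07006877,  1.45168507,  0.02257369,
        1.37079768, -0.05690714]), 'qd': array([-0.00086637, -0.00017348,  0.00150591,  0.00080434, -0.00092281,
        0.00164942, -0.00109455]), 'joint_torque': array([ 6.03887856e-04, -4.93589973e+01, -3.82043375e-01, -3.14327466e+01,
        1.29310528e-02,  1.16147028e-02,  7.84780838e-06]), 'eef_pos': array([0.19620056, 0.61913404, 0.24122428]), 'eef_rot': array([ 1.52801424e-01,  9.88256447e-01, -9.52673503e-04, -1.07568050e-04]), 'wrist_force': array([-0.76832986,  0.18923378, -0.05704712]), 'moment': array([ 0.03938967, -0.01202354,  0.06154004]), 'grip_force': 0.0, 'width': 0.08517963530885415}
scene 465.9894878881218 465.9894878881218 320.4545076618078 198.0693975810018 [[0.5795, -0.8149, 0.0118, -0.3352], [0.5452, 0.3983, 0.7376, -0.3251], [-0.6058, -0.421, 0.6751, -0.6662], [0.0, 0.0, 0.0, 1.0]] ['color', 'range_z', 'fx', 'fy', 'cx', 'cy', 'view']
side 400.16155078003425 400.16155078003425 319.97905638271743 196.66725931041915 [[0.9087, -0.4171, -0.0156, -0.518], [0.1735, 0.3433, 0.9231, -0.1388], [-0.3797, -0.8415, 0.3843, -0.7087], [0.0, 0.0, 0.0, 1.0]] ['color', 'range_z', 'fx', 'fy', 'cx', 'cy', 'view']
```
View pics/scene0.png

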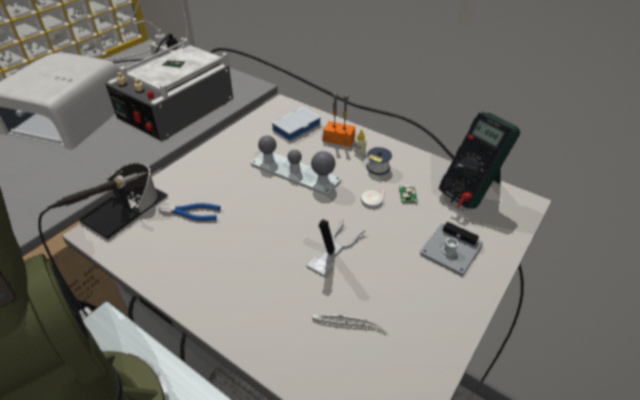

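View pics/side0.png

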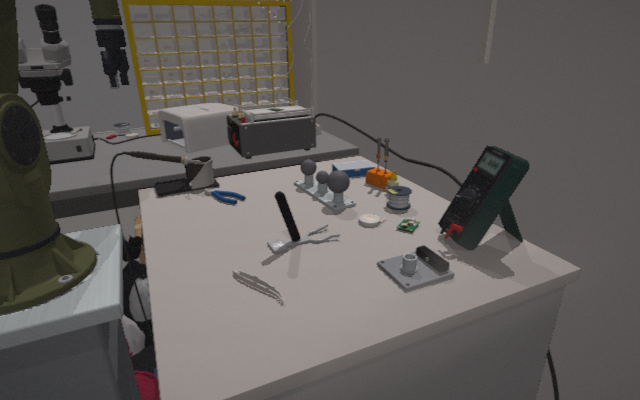

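The scene view shows the middle ball at (267,145), the small one at (295,157), the large one at (323,163), the spoon handle at (327,237) with its tips near (365,233), and the stand stud at (451,245). Next I'll measure them.

Create h.py:
```python
import numpy as np,cv2
def world(c):
    v,u=np.mgrid[0:400,0:640]; z=c["range_z"]
    p=np.stack([(u-c["cx"])/c["fx"]*z,-(v-c["cy"])/c["fy"]*z,-z,np.ones_like(z)],-1)
    w=p@np.linalg.inv(c["view"]).T; w[z<=0]=np.nan
    return w[...,:3]
def proj(c,p):
    q=c["view"]@np.append(p,1); return np.array([c["cx"]-q[0]/q[2]*c["fx"],c["cy"]+q[1]/q[2]*c["fy"]])
def ray(c,px):
    R=c["view"][:3,:3];t=c["view"][:3,3]
    d=R.T@np.array([(px[0]-c["cx"])/c["fx"],-(px[1]-c["cy"])/c["fy"],-1]); return -R.T@t,d
def plane(c,px,z):
    o,d=ray(c,px); return o+d*(z-o[2])/d[2]
def tri(c1,p1,c2,p2):
    (o1,d1),(o2,d2)=ray(c1,p1),ray(c2,p2)
    s=np.linalg.lstsq(np.stack([d1,-d2],1),o2-o1,rcond=None)[0]
    a,b=o1+d1*s[0],o2+d2*s[1]; return (a+b)/2,np.linalg.norm(a-b)
```

Run:
```python
from h import *
S={}
for n in("scene","side"):
    c=dict(np.load(f"pics/{n}0.npz"));w=world(c);S[n]=c
    pts={"scene":dict(bm=(267,145),bs=(295,157),bl=(323,163),tab=(280,250),foot=(321,264),top=(323,222),stud=(451,245)),
     "side":dict(bm=(309,168),bs=(322,178),bl=(339,182),tab=(220,240),foot=(275,245),top=(281,196),stud=(409,262))}[n]
    for k,(u,v) in pts.items(): print(n,k,w[v,u].round(4))
for n,crops in(("scene",((240,120,360,200),(300,205,380,285),(410,210,490,280))),("side",((290,150,360,210),(260,185,350,260),(370,240,460,295)))):
    c=S[n]["color"][:,:,::-1]
    row=[cv2.resize(c[b:e,a:d],(266,290),interpolation=cv2.INTER_CUBIC) for a,b,d,e in crops]
    S[n+"r"]=np.hstack(row)
cv2.imwrite("pics/crops.png",np.vstack([S["scener"],S["sider"]]))
```

```text
scene bm [0.6074 0.1711 0.0636]
scene bs [0.6181 0.099  0.0553]
scene bl [0.6186 0.0229 0.0732]
scene tab [ 0.4208 -0.0146 -0.0008]
scene foot [ 0.4349 -0.1033  0.0058]
scene top [ 0.4398 -0.1024  0.1144]
scene stud [ 0.6085 -0.2871  0.0234]
side bm [0.6152 0.1662 0.0553]
side bs [0.6201 0.0952 0.0492]
side bl [0.6228 0.007  0.0675]
side tab [ 0.3346 -0.0257  0.0016]
side foot [ 0.4255 -0.1051  0.0076]
side top [ 0.443  -0.1066  0.1081]
side stud [ 0.6015 -0.2945  0.0268]
```

View pics/crops.png

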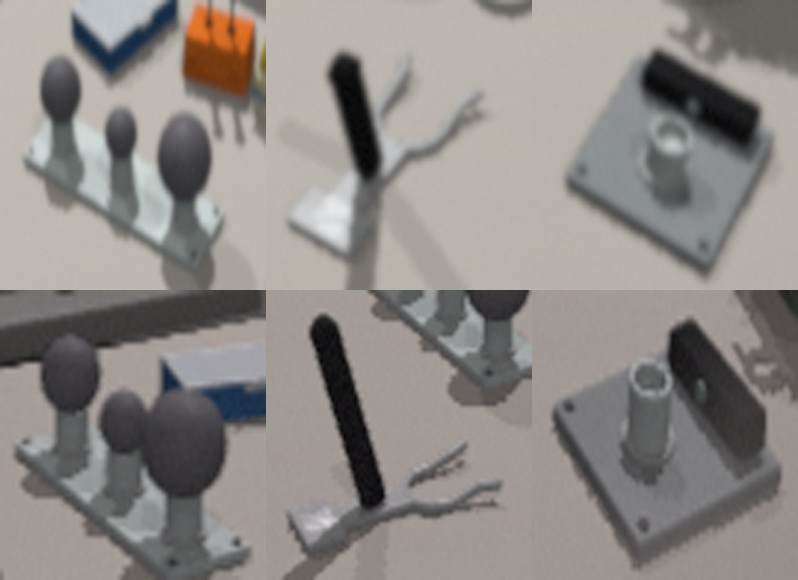

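The crops show the back left stud carrying the middle ball (scene, about 267,145; side, about 309,168). They also give the spoon tips at (343,222) and (364,232), and the stand rim at (452,243) in scene and (411,257) in side.

Run:
```python
from h import *
from scipy.optimize import least_squares
A,B=[dict(np.load(f"pics/{n}0.npz")) for n in("scene","side")]
def blob(c,seed,box):
    g=c["color"].astype(int);m=((g.max(2)<105)&(g.max(2)-g.min(2)<20)).astype(np.uint8)
    x0,y0,x1,y1=box;k=np.zeros_like(m);k[y0:y1,x0:x1]=m[y0:y1,x0:x1]
    return k
D={"m":((267,145),(309,168),.022),"s":((295,157),(322,178),.017),"l":((323,163),(339,182),.0275)}
for k,(a,b,r) in D.items():
    P=[]
    for c,(u,v) in((A,a),(B,b)):
        w=world(c);h=5 if k!="l" else 8
        q=w[v-h:v+h-1,u-h+1:u+h].reshape(-1,3);q=q[~np.isnan(q).any(1)]
        cam=ray(c,(0,0))[0]; med=np.median(q,0); q=q[np.linalg.norm(q-med,axis=1)<r]
        d=(med-cam)/np.linalg.norm(med-cam)
        s=least_squares(lambda x:np.linalg.norm(q-x,axis=1)-r,med+d*r,loss="soft_l1",f_scale=.002).x;P.append(s)
    # recentre by rows: show projections
    print(k,P[0].round(4),P[1].round(4),proj(A,P[0]).round(1),proj(B,P[1]).round(1))
def T(n,p,q,z):
    x,e=tri(A,p,B,q);print(n,"tri",x.round(4),round(e,4),"planeA",plane(A,p,z)[:2].round(4),"planeB",plane(B,q,z)[:2].round(4))
T("tipL",(342.7,221.6),(327.7,225),.008)
T("tipR",(364.4,232),(338.8,235.4),.008)
T("backL",(307.2,264.9),(268.1,242.9),.006)
T("backR",(325,274.5),(274.5,251),.006)
T("rim",(451.8,242.6),(410.9,256.7),.032)
T("standbl",(420.8,253),(377.5,266.5),.008)
T("standbr",(462.9,273),(398,289),.008)
# handle: black mask
for c,(x0,y0,x1,y1) in((A,(312,212,345,262)),(B,(268,185,310,248))):
    m=np.zeros((400,640),bool);m[y0:y1,x0:x1]=c["color"][y0:y1,x0:x1].max(2)<55
    w=world(c)[m];w=w[~np.isnan(w).any(1)]
    for z in np.arange(.01,.12,.02):
        s=w[abs(w[:,2]-z)<.01]; print(round(z,2),len(s),np.median(s,0).round(4) if len(s) else "")
    vv,uu=np.nonzero(m);l=cv2.fitLine(np.stack([uu,vv],1).astype(np.float32),cv2.DIST_HUBER,0,.01,.01).ravel();print("line",l.round(3),vv.min(),vv.max())
```

```text
m [0.6202 0.1844 0.0515] [0.6188 0.1841 0.0533] [266.6 144.6] [307.6 166.6]
s [0.6266 0.1087 0.0458] [0.626  0.1091 0.0472] [294.1 156.9] [321.8 176.7]
l [0.6341 0.0344 0.0569] [0.6324 0.0345 0.0587] [322.7 163.4] [337.3 181.2]
tipL tri [ 0.5528 -0.0753  0.0082] 0.0023 planeA [ 0.5514 -0.0755] planeB [ 0.5545 -0.0736]
tipR tri [ 0.553  -0.1273  0.0085] 0.0013 planeA [ 0.5526 -0.1273] planeB [ 0.5543 -0.1257]
backL tri [ 0.419  -0.0822  0.0029] 0.0012 planeA [ 0.4177 -0.0835] planeB [ 0.4168 -0.0884]
backR tri [ 0.4182 -0.124   0.0062] 0.0006 planeA [ 0.4188 -0.1238] planeB [ 0.4181 -0.1239]
rim tri [ 0.6098 -0.2872  0.0302] 0.0017 planeA [ 0.6069 -0.2876] planeB [ 0.6092 -0.2888]
standbl tri [ 0.5748 -0.2427 -0.0021] 0.005 planeA [ 0.5692 -0.2449] planeB [ 0.5626 -0.2583]
standbr tri [ 0.5581 -0.3321  0.0146] 0.0108 planeA [ 0.5711 -0.3306] planeB [ 0.5566 -0.3288]
0.01 13 [ 0.4628 -0.1061  0.0147]
0.03 34 [ 0.4593 -0.1062  0.03  ]
0.05 40 [ 0.4539 -0.1065  0.0493]
0.07 43 [ 0.447  -0.1064  0.0703]
0.09 44 [ 0.4419 -0.1067  0.0913]
0.11 58 [ 0.4376 -0.1046  0.1102]
line [2.63000e-01 9.65000e-01 3.26754e+02 2.36766e+02] 221 254
0.01 44 [ 0.4674 -0.1059  0.0136]
0.03 72 [ 0.4635 -0.1064  0.0301]
0.05 73 [ 0.4579 -0.1067  0.0504]
0.07 79 [ 0.4517 -0.1068  0.0702]
0.09 80 [ 0.4458 -0.1067  0.0895]
0.11 69 [ 0.4404 -0.1069  0.1081]
line [  0.358   0.934 287.291 216.191] 192 241
```

```bash
echo '[[0.085, -0.02, -0.055, 0, 0, 0, -0.079], [0.085, -0.02, -0.055, 0, 0, 0, -0.079], [0.085, -0.02, -0.055, 0, 0, 0, -0.079], [0.085, -0.02, -0.055, 0, 0, 0, -0.079], [0.085, -0.02, -0.055, 0, 0, 0, 0], [0.085, -0.02, -0.055, 0, 0, 0, 0], [0.085, -0.02, -0.055, 0, 0, 0, 0], [0.085, -0.02, -0.055, 0, 0, 0, 0]]' | python3 inch.py 80; python3 -c "
from bench import ctrl;o=ctrl.get_obs();print(o['joints'].round(3),o['eef_rot'].round(4))"
```

```text
time: 1.1
eef_pos: [0.306, 0.2, 0.2427]
eef_rot: [-0.004, 1.0, 0.001, -0.001]
wrist_force: [-0.2, 0.0, 1.4]
width: 0.085
grip_force: 0.0
[-0.701 -0.301  0.041  2.077  0.011  1.366  0.914] [-3.5e-03  1.0e+00  7.0e-04 -6.0e-04]
```

```bash
echo '[[0.085, -0.06, 0, 0, 0, 0, 0], [0.085, -0.06, -0.01, 0, 0, 0, 0], [0.085, -0.028, -0.05, 0, 0, 0, 0], [0.085, 0, -0.06, 0.01, 0, 0, 0], [0.085, 0, -0.06, 0.01, 0, 0, 0], [0.085, 0, -0.06, 0.01, 0, 0, 0], [0.085, 0, -0.06, 0, 0, 0, 0], [0.085, 0, 0, 0, 0, 0, 0]]' | python3 inch.py
python3 - <<'E'
from h import *
from bench import ctrl
o=ctrl.get_obs();print(o['joints'].round(3),o['eef_pos'],o['eef_rot'].round(4))
c=ctrl.read_camera("wrist");np.savez("pics/w1.npz",**c);cv2.imwrite("pics/w1.png",c["color"][:,:,::-1])
E
```

```text
time: 2.1
eef_pos: [0.4557, -0.1011, 0.2133]
eef_rot: [0.0, 1.0, 0.0, 0.001]
wrist_force: [0.6, 0.7, -0.4]
width: 0.0852
grip_force: 0.0
[-0.37  -0.079  0.511  1.943  0.04   1.267  1.699] [ 0.45567866 -0.10112782  0.21334334] [1.e-04 1.e+00 2.e-04 6.e-04]
```

View pics/w1.png

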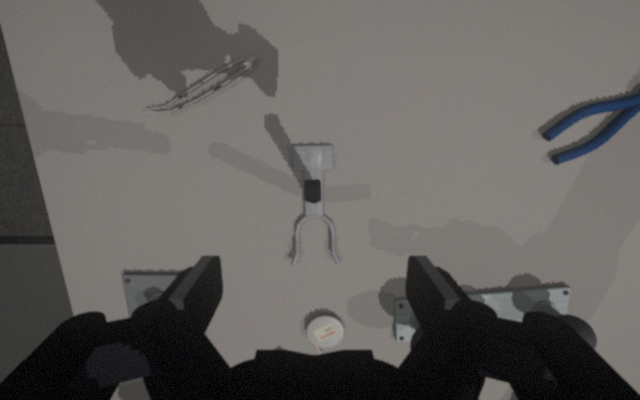

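The wrist picture shows the spoon from above: tips at (294,261) and (338,261), back corners at (293,146) and (332,145), handle at (313,190).

Run:
```python
from h import *
c=dict(np.load("pics/w1.npz"));w=world(c)
for n,p,z in(("tipL",(294.5,261),.008),("tipR",(338,261),.008),("bL",(293,146),.006),("bR",(332,145),.006),("necktop",(315,213),.003)):print(n,plane(c,p,z)[:2].round(4))
m=np.zeros((400,640),bool);m[170:210,298:330]=c["color"][170:210,298:330].max(2)<50
q=w[m];q=q[~np.isnan(q).any(1)]
for z in(.03,.05,.07,.09,.11):
    s=q[abs(q[:,2]-z)<.01]
    if len(s):print(z,len(s),s.mean(0).round(4),s.min(0).round(4),s.max(0).round(4))
v,u=np.nonzero(m);print(u.min(),u.max(),v.min(),v.max(),plane(c,((u.min()+u.max()+1)/2,190),.09))
# metal mask rows: midpoints
g=c["color"].astype(int).max(2)
for r in range(225,262,6):print(r,g[r,285:350].tolist()) if r in(237,255) else 0
```

```text
tipL [ 0.5534 -0.124 ]
tipR [ 0.5534 -0.0726]
bL [ 0.4194 -0.1234]
bR [ 0.4184 -0.0818]
necktop [ 0.4955 -0.0998]
0.11 281 [ 0.4418 -0.1027  0.1125] [ 0.4348 -0.108   0.1039] [ 0.4527 -0.0973  0.1158]
305 319 180 201 [ 0.44705905 -0.10232764  0.09      ]
237 [131, 131, 131, 131, 129, 124, 115, 96, 84, 85, 98, 117, 126, 122, 113, 118, 126, 129, 130, 134, 130, 132, 130, 130, 127, 130, 131, 130, 131, 130, 133, 133, 129, 130, 132, 132, 129, 129, 132, 131, 132, 123, 116, 97, 84, 81, 94, 115, 125, 119, 114, 121, 126, 131, 129, 132, 131, 130, 132, 131, 133, 131, 131, 131, 132]
255 [120, 115, 100, 89, 87, 83, 83, 85, 85, 91, 107, 127, 132, 124, 119, 118, 122, 124, 128, 128, 130, 130, 130, 134, 131, 131, 131, 133, 131, 132, 130, 131, 132, 129, 133, 131, 129, 132, 130, 130, 130, 125, 124, 119, 119, 114, 103, 98, 113, 127, 123, 116, 115, 115, 121, 123, 127, 134, 132, 132, 133, 128, 131, 134, 133]
```

```bash
echo '[[0.085, 0, 0, 0.05, 0, 0, -0.025], [0.085, 0, 0, 0.05, 0, 0, 0], [0.085, 0, 0, 0.05, 0, 0, 0], [0, 0, 0, 0, 0, 0, 0], [0, 0, 0, 0, 0, 0, 0], [0, 0, 0, 0, 0, 0, 0], [0, 0, 0, 0, 0, 0, 0], [0, 0, 0, 0, 0, 0, 0]]' | python3 inch.py 80
```

```text
time: 3.15
eef_pos: [0.4575, -0.0956, 0.0644]
eef_rot: [-0.017, 1.0, 0.001, 0.002]
wrist_force: [-0.7, -0.4, 5.0]
width: 0.011
grip_force: 78.5
```

```bash
echo '[[0, 0, 0, -0.02, 0, 0, 0], [0, 0, 0, -0.04, 0, 0, 0], [0, 0, 0, -0.04, 0, 0, 0], [0, 0, 0, 0, 0, 0, 0], [0, 0, 0, 0, 0, 0, 0]]' | python3 inch.py
python3 - <<'E'
from h import *
from bench import ctrl
o=ctrl.get_obs();print(o['joints'].round(3),o['eef_pos'],o['eef_rot'].round(4),o['wrist_force'],o['moment'])
ims=[]
for n in("wrist","side","scene"):
    c=ctrl.read_camera(n);np.savez(f"pics/{n}2.npz",**c);ims.append(c)
q=o['eef_pos'];print([proj(c,q+[0,0,-.06]).round() for c in ims])
im=[x["color"][:,:,::-1] for x in ims]
u,v=proj(ims[1],q+[0.03,0,-.04]).astype(int);a=cv2.resize(im[1][v-50:v+50,u-60:u+60],(480,400))
cv2.imwrite("pics/l2.png",np.hstack([im[0][100:400,160:480],cv2.resize(a,(360,300))]))
print(u,v)
E
```

```text
time: 3.78
eef_pos: [0.4561, -0.0956, 0.1628]
eef_rot: [-0.017, 1.0, 0.001, 0.0]
wrist_force: [-0.4, 0.1, -1.7]
width: 0.0108
grip_force: 78.3
[-0.38  -0.032  0.527  2.01   0.016  1.159  1.745] [ 0.45606421 -0.09561873  0.1628064 ] [-1.710e-02  9.999e-01  9.000e-04  2.000e-04] [-0.36093054  0.13942649 -1.68325135] [-0.01086804 -0.02206035 -0.00180803]
[array([314., 226.]), array([286., 195.]), array([325., 220.])]
299 183
```

View pics/l2.png

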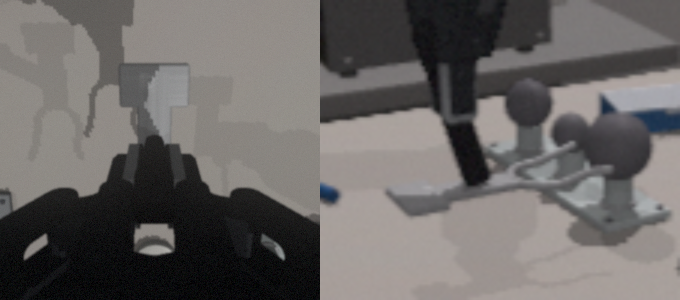

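The spoon is gripped and lifted. In side, the tips are at about (325,181) and (336,189) and the foot's back corners at (262,196) and (269,203). A magnified pair will give its tilt.

Run:
```python
from h import *
a=dict(np.load("pics/scene2.npz"))["color"][190:260,290:370,::-1]
b=dict(np.load("pics/side2.npz"))["color"][165:215,255:345,::-1]
cv2.imwrite("pics/l3.png",np.vstack([cv2.resize(a,(400,350),interpolation=2),cv2.resize(b,(400,222),interpolation=2)]) if 0 else np.hstack([cv2.resize(a,(400,350),interpolation=2),cv2.copyMakeBorder(cv2.resize(b,(400,222),interpolation=2),0,128,0,0,0)]))
```

```text
(no output)
```

View pics/l3.png

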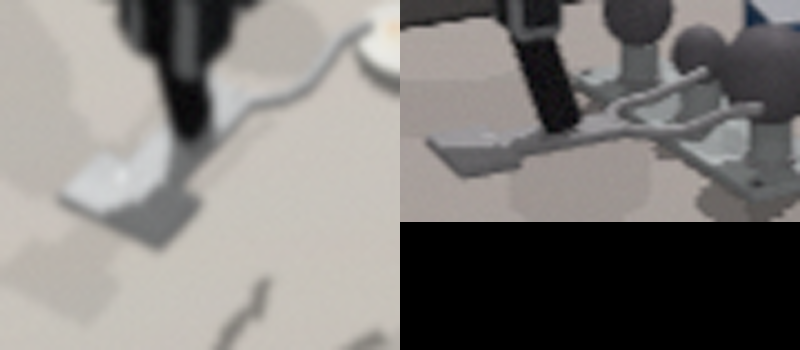

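In scene the foot corners are at (302,229), (322,239) and (330,231), and the right tip is at (363,195). In side they are at (261,196), (269,204) and (282,200), with tips at (324,181) and (336,189).

Run:
```python
from h import *
A,B=[dict(np.load(f"pics/{n}2.npz")) for n in("scene","side")]
for n,p,q in(("tipR",(363,195.2),(335.8,188.8)),("bL",(302.2,228.7),(261.2,195.8)),("bR",(321.4,238.7),(269,203.5)),("fR",(329.7,230.3),(282.2,200))):
    x,e=tri(A,p,B,q);print(n,x.round(4),round(e,4))
E=None
print("sideplane tipL z.105",plane(B,(323.6,180.9),.105))
w=world(B)
g=B["color"].astype(int)
# foot-plate depth plane fit
m=w[190:206,258:290].reshape(-1,3);m=m[(m[:,2]>.08)&(m[:,2]<.12)];
C=np.linalg.lstsq(np.c_[m[:,:2],np.ones(len(m))],m[:,2],rcond=None)[0];print("side plane",len(m),C.round(3),m.mean(0).round(4))
w=world(A);m=w[215:245,300:332].reshape(-1,3);m=m[(m[:,2]>.085)&(m[:,2]<.115)]
C=np.linalg.lstsq(np.c_[m[:,:2],np.ones(len(m))],m[:,2],rcond=None)[0];print("scene plane",len(m),C.round(3),m.mean(0).round(4))
for p in((335,188),(334,189),(324,181),(323,182),(310,191),(308,189)):print(p,world(B)[p[1],p[0]].round(4))
```

```text
tipR [ 0.5507 -0.1175  0.106 ] 0.0027
bL [ 0.4138 -0.0763  0.103 ] 0.0006
bR [ 0.4159 -0.1163  0.1018] 0.0005
fR [ 0.4405 -0.1171  0.1035] 0.0024
sideplane tipL z.105 [ 0.55158189 -0.06195746  0.105     ]
side plane 259 [0.041 0.054 0.093] [ 0.4339 -0.1005  0.1048]
scene plane 457 [0.031 0.016 0.091] [ 0.4341 -0.0968  0.1031]
(335, 188) [ 0.5495 -0.1184  0.1093]
(334, 189) [ 0.5469 -0.1193  0.108 ]
(324, 181) [0.6234 0.0906 0.0421]
(323, 182) [ 0.5477 -0.0674  0.105 ]
(310, 191) [0.5969 0.12   0.0094]
(308, 189) [0.5987 0.1374 0.0085]
```

```bash
echo '[[0, -0.006, 0.044, 0, 0, 0, 0], [0, -0.006, 0.044, 0, 0, 0, 0], [0, -0.006, 0.044, 0, 0, 0, 0], [0, -0.005, 0.044, 0, 0, 0, -0.025], [0, -0.005, 0.044, 0, 0, 0, -0.03], [0, -0.005, 0.044, 0, 0, 0, 0], [0, 0, 0, 0.035, 0, 0, 0], [0, 0, 0, 0.035, 0, 0, 0]]' | python3 inch.py; echo '[[0, 0, 0, 0, 0, 0, 0], [0, 0, 0, 0, 0, 0, 0]]' | python3 inch.py
python3 - <<'E'
from h import *
from bench import ctrl
o=ctrl.get_obs();print(o['joints'].round(3),o['eef_pos'],o['eef_rot'].round(4))
im=[]
for n in("side","scene"):
    c=ctrl.read_camera(n);np.savez(f"pics/{n}3.npz",**c);p=o['eef_pos']+[.06,0,-.05];u,v=proj(c,p).astype(int);print(n,u,v)
    im.append(cv2.resize(c["color"][v-35:v+35,u-45:u+35,::-1],(400,350),interpolation=2))
cv2.imwrite("pics/l4.png",np.hstack(im))
E
```

```text
time: 4.92
eef_pos: [0.4766, 0.1701, 0.092]
eef_rot: [-0.046, 0.999, 0.0, 0.0]
wrist_force: [0.2, -0.5, -1.8]
width: 0.0111
grip_force: 78.2
time: 5.18
eef_pos: [0.4776, 0.1695, 0.0944]
eef_rot: [-0.044, 0.999, 0.001, 0.001]
wrist_force: [-0.3, 0.0, -0.6]
width: 0.011
grip_force: 78.2
[-0.637  0.145  0.262  1.984 -0.045  1.016  1.306] [0.47764399 0.16946446 0.09437928] [-4.45e-02  9.99e-01  7.00e-04  9.00e-04]
side 281 176
scene 247 167
```

View pics/l4.png

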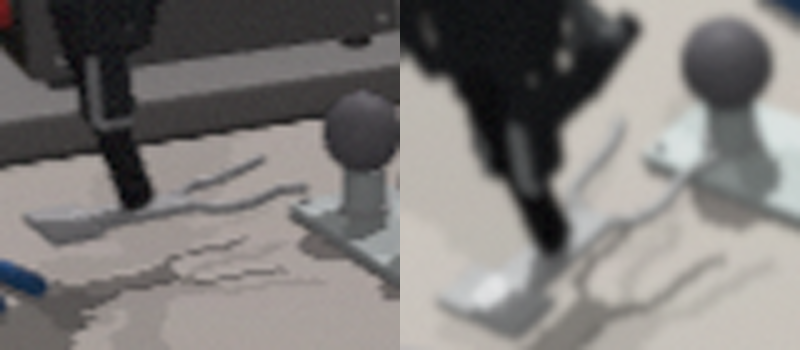

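Both views show the spoon just short of the ball. In side the tips are at (289,173) and (297,179), and in scene at (246,157) and (266,164).

Run:
```python
from h import *
A,B=[dict(np.load(f"pics/{n}3.npz")) for n in("scene","side")]
R={}
for n,p,q in(("tL",(246,156.5),(288.5,172.6)),("tR",(265.8,163.4),(296.6,178.4)),("bL",(209.4,191.6),(241,184)),("bR",(224,200),(246.2,189.4))):
    x,e=tri(A,p,B,q);R[n]=x;print(n,x.round(4),round(e,4))
t=(R["tL"]+R["tR"])/2;b=(R["bL"]+R["bR"])/2;u=(t-b);L=np.linalg.norm(u);u/=L;print(t.round(4),b.round(4),L,"yaw",np.arctan2(u[1],u[0]),"pitch",u[2])
ball=np.array([.6195,.184]);d=ball-t[:2];r=np.array([.9958,.0915]);n=np.array([-r[1],r[0]]);print("ball from tips: along",d@r,"lateral",d@n, "back lateral",(ball-b[:2])@n)
```

```text
tL [0.5713 0.206  0.0371] 0.0
tR [0.5739 0.1494 0.0397] 0.0035
bL [0.4363 0.1885 0.034 ] 0.0018
bR [0.4378 0.147  0.0327] 0.0005
[0.5726 0.1777 0.0384] [0.437  0.1677 0.0333] 0.13603642211035913 yaw 0.07355307520586875 pitch 0.03720365434712623
ball from tips: along 0.04729424904508838 lateral 0.0019855319106027343 back lateral -0.00047155264095246306
```

```bash
echo '[[0, 0, 0, 0.01, 0, 0, -0.016], [0, 0, 0, 0, 0, 0, 0], [0, -0.014, 0, 0, 0, 0, 0], [0, -0.014, 0, 0, 0, 0, 0], [0, -0.014, 0, 0, 0, 0, 0], [0, -0.014, 0, 0, 0, 0, 0], [0, -0.014, 0, 0, 0, 0, 0], [0, 0, 0, 0, 0, 0, 0]]' | python3 inch.py;echo '[[0, -0.012, 0, 0, 0, 0, 0], [0, 0, 0, 0, 0, 0, 0], [0, 0, 0, 0, 0, 0, 0]]' | python3 inch.py
python3 - <<'E'
from h import *
from bench import ctrl
o=ctrl.get_obs();print(o['joints'].round(3),o['eef_pos'],o['eef_rot'].round(4))
im=[]
for n in("side","scene"):
    c=ctrl.read_camera(n);np.savez(f"pics/{n}4.npz",**c);p=o['eef_pos']+[.06,0,-.05];u,v=proj(c,p).astype(int);print(n,u,v)
    im.append(cv2.resize(c["color"][v-35:v+35,u-45:u+35,::-1],(400,350),interpolation=2))
cv2.imwrite("pics/l5.png",np.hstack(im))
E
```

```text
time: 6.28
eef_pos: [0.5479, 0.1767, 0.0838]
eef_rot: [-0.052, 0.999, 0.0, 0.001]
wrist_force: [-0.2, -0.1, -1.6]
width: 0.011
grip_force: 78.3
time: 6.65
eef_pos: [0.5585, 0.1781, 0.0839]
eef_rot: [-0.053, 0.999, 0.001, 0.001]
wrist_force: [-0.9, -0.1, -0.3]
width: 0.011
grip_force: 78.3
[-0.586  0.317  0.273  1.803 -0.099  1.034  1.401] [0.55850461 0.17810764 0.08391569] [-5.270e-02  9.986e-01  6.000e-04  6.000e-04]
side 308 174
scene 268 151
```

View pics/l5.png

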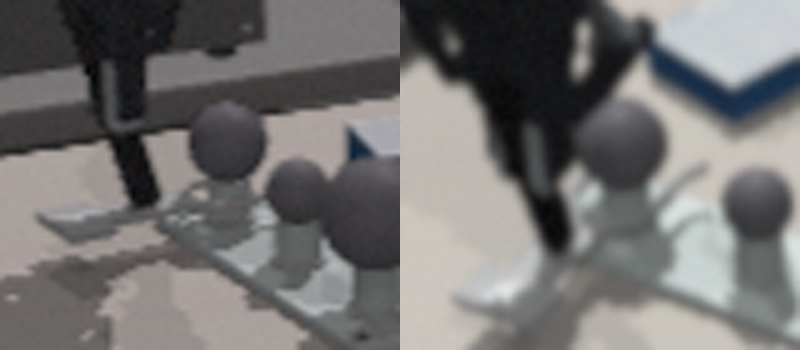

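The arms straddle the stud below the middle ball (side ball at about 309,167, stud between the arms), with no contact force. I'll lift slowly.

```bash
echo '[[0, 0, 0, -0.006, 0, 0, 0], [0, 0, 0, -0.005, 0, 0, 0], [0, 0, 0, -0.004, 0, 0, 0], [0, 0, 0, -0.004, 0, 0, 0], [0, 0, 0, -0.004, 0, 0, 0], [0, 0, 0, -0.004, 0, 0, 0], [0, 0, 0, -0.005, 0, 0, 0], [0, 0, 0, 0, 0, 0, 0]]' | python3 inch.py;echo '[[0, 0, 0, -0.006, 0, 0, 0], [0, 0, 0, -0.008, 0, 0, 0], [0, 0, 0, -0.008, 0, 0, 0], [0, 0, 0, -0.008, 0, 0, 0], [0, 0, 0, -0.008, 0, 0, 0], [0, 0, 0, -0.006, 0, 0, 0], [0, 0, 0, 0, 0, 0, 0], [0, 0, 0, 0, 0, 0, 0]]' | python3 inch.py
python3 - <<'E'
from h import *
from bench import ctrl
o=ctrl.get_obs();print(o['joints'].round(3),o['eef_pos'],o['eef_rot'].round(4))
im=[]
for n in("side","scene"):
    c=ctrl.read_camera(n);np.savez(f"pics/{n}5.npz",**c);p=o['eef_pos']+[.06,0,-.05];u,v=proj(c,p).astype(int);print(n,u,v)
    im.append(cv2.resize(c["color"][v-35:v+35,u-45:u+35,::-1],(400,350),interpolation=2))
cv2.imwrite("pics/l6.png",np.hstack(im))
E
```

```text
time: 7.75
eef_pos: [0.559, 0.1782, 0.1165]
eef_rot: [-0.053, 0.999, 0.001, 0.001]
wrist_force: [-0.5, 0.2, -2.3]
width: 0.0107
grip_force: 78.3
time: 8.75
eef_pos: [0.5584, 0.178, 0.1597]
eef_rot: [-0.053, 0.999, 0.001, 0.001]
wrist_force: [-0.0, -0.5, -2.1]
width: 0.0108
grip_force: 78.3
[-0.597  0.241  0.282  1.732 -0.073  1.178  1.381] [0.55841343 0.17798646 0.15968207] [-5.270e-02  9.986e-01  6.000e-04  5.000e-04]
side 307 146
scene 266 124
```

View pics/l6.png

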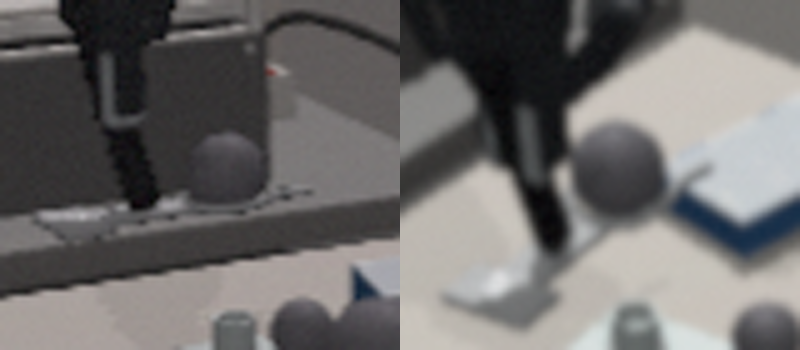

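The ball sits in the pocket: side at about (308,145), scene at about (265,123).

```bash
cat >> h.py <<'E'
from scipy.optimize import least_squares
def ball(c,u,v,r=.022,h=6):
    q=world(c)[v-h:v+h,u-h:u+h].reshape(-1,3);q=q[~np.isnan(q).any(1)];cam=ray(c,(0,0))[0];med=np.median(q,0)
    q=q[np.linalg.norm(q-med,axis=1)<r];d=(med-cam)/np.linalg.norm(med-cam)
    return least_squares(lambda x:np.linalg.norm(q-x,axis=1)-r,med+d*r,loss="soft_l1",f_scale=.002).x
E
python3 - <<'E'
from h import *
A,B=[dict(np.load(f"pics/{n}5.npz")) for n in("scene","side")]
b=[ball(A,265,122),ball(B,307,145)];print(b)
m=(b[0]+b[1])/2;t=np.array([.5587,.178,.1597]);u=np.array([np.cos(.1055),np.sin(.1055)]);n=np.array([-u[1],u[0]])
print(m.round(4),"tool-frame fwd,left,up",(m-t)[:2]@u,(m-t)[:2]@n,m[2]-t[2])
c=dict(np.load("pics/w1.npz"));g=cv2.GaussianBlur(c["color"],(3,3),0).astype(int).sum(2)
for lo,hi,r0,r1 in((130,175,262,285),(500,560,280,300)):
    P=np.array([plane(c,(x,r0+.5+np.argmax(abs(np.diff(g[r0:r1,x])))),.008)[:2] for x in range(lo,hi)])
    f=cv2.fitLine(P.astype(np.float32),cv2.DIST_HUBER,0,.001,.001).ravel();print(f,P[0],P[-1])
# stand housing/plate from depth, scene + side
for nme in("scene","side"):
    c=dict(np.load(f"pics/{nme}0.npz"));w=world(c);s=w[(abs(w[...,0]-.608)<.09)&(abs(w[...,1]+.288)<.08)]
    top=s[(s[:,2]>.0285)&(s[:,2]<.040)];rim=top[np.linalg.norm(top[:,:2]-[.608,-.288],axis=1)<.018];h=top[top[:,0]>.635]
    print(nme,"rim",len(rim),rim.mean(0),"hous",len(h),h[:,:2].min(0),h[:,:2].max(0),cv2.fitLine(h[:,:2].astype(np.float32),2,0,.001,.001).ravel())
E
```

```text
[array([0.61953625, 0.1854964 , 0.11028112]), array([0.6179565 , 0.18636161, 0.11219381])]
[0.6187 0.1859 0.1112] tool-frame fwd,left,up 0.060547482532344564 0.001561771879080845 -0.04846253464614966
[ 0.01917777 -0.99981606  0.56510156 -0.29606575] [ 0.56590192 -0.32012127] [ 0.56456438 -0.26754671]
[ 0.08430912 -0.99643964  0.5923775   0.15065718] [0.59555571 0.12568322] [0.58865112 0.19605664]Traceback (most recent call last):
  File "<stdin>", line 14, in <module>
    return umr_minimum(a, axis, None, out, keepdims, initial, where)
ValueError: zero-size array to reduction operation minimum which has no identity
```

Run:
```python
from h import *
c=dict(np.load("pics/w1.npz"));g=c["color"].astype(int).max(2)
for x in(140,165):print("w1",x,g[258:292,x].tolist())
w=world(c);print([w[r,140].round(4).tolist() for r in range(268,284,3)])
A,B=[dict(np.load(f"pics/{n}0.npz")) for n in("scene","side")]
for n,c,px in(("scene",A,(452,243)),("side",B,(410,257))):
    w=world(c);s=w.reshape(-1,3);s=s[(np.abs(s[:,:2]-[.607,-.288])<.02).all(1)]
    for lo,hi in((.012,.026),(.027,.036)):
        q=s[(s[:,2]>lo)&(s[:,2]<hi)]
        if len(q)>5:
            f=least_squares(lambda x:np.linalg.norm(q[:,:2]-x,axis=1)-.012,[.607,-.288],loss="soft_l1",f_scale=.001).x if hi<.03 else q.mean(0)
            print(n,lo,len(q),f.round(4),q.min(0).round(4),q.max(0).round(4))
    g=c["color"].astype(int).max(2);u,v=px
    print(n,proj(c,[.6085,-.288,.032]));print(g[v-8:v+14,u-11:u+12])
```

```text
w1 140 [125, 125, 127, 124, 123, 124, 124, 125, 126, 125, 123, 105, 86, 72, 58, 52, 64, 82, 97, 97, 99, 98, 99, 97, 98, 98, 97, 97, 97, 97, 99, 97, 97, 93]
w1 165 [125, 128, 127, 127, 125, 127, 127, 129, 129, 127, 127, 121, 105, 84, 66, 53, 57, 79, 86, 94, 98, 100, 95, 95, 91, 100, 96, 96, 98, 97, 87, 75, 57, 38]
[[0.5669, -0.3127, -0.0002], [0.5717, -0.3141, -0.0015], [0.5711, -0.3095, 0.007], [0.5748, -0.3098, 0.0077], [0.5785, -0.31, 0.0082], [0.5823, -0.3104, 0.0086]]
scene 0.012 100 [ 0.6077 -0.2877] [ 0.5931 -0.3022  0.012 ] [ 0.6201 -0.2768  0.026 ]
scene 0.027 65 [ 0.6068 -0.2876  0.0301] [ 0.5943 -0.2984  0.0272] [ 0.6192 -0.2754  0.0341]
scene [452.34457521 242.18100002]
[[148 144 137 121 111 107  97  83  73  63  56  46  35  25  31  50  75  81
   69  47  26  23  24]
 [148 147 145 138 131 129 121 109 100  91  86  75  61  49  42  53  69  74
   67  46  27  12  22]
 [148 145 145 145 143 146 144 138 130 122 114 105  94  83  70  60  62  62
   55  36  20  13  18]
 [147 146 146 148 151 155 159 159 145 133 128 123 123 118 103  84  70  61
   48  32  20  16  14]
 [145 146 148 149 155 
[... 3367 characters left out ...]
122 126 127 125 126]
 [123 123 130 113  78  85  88  89  92  94  97  95  96  96  96  95  89 105
  121 127 127 124 128]
 [125 137 145 114  80  83  90  90  91  95  96  96  96  98  97  94  92 115
  128 128 126 126 129]
 [127 140 143 110  81  86  91  91  94  94  94  97  97  96  97  95  92 128
  140 125 129 130 129]
 [120 129 126  96  86  87  91  93  94  95  96  97  96  96  95  94  96 133
  146 131 127 127 127]
 [123 110 102  91  88  87  90  94  95  97  96  97  98  98  97  94  98 123
  136 130 129 127 125]
 [109  83  80  89  95  90  91  93  94  97  96  99  98  98  96  98 114 132
  126 115 122 126 127]
 [123  97  74  77  89  90  86  90  93  93  96  99  97  94  92  89 115 127
  109 116 125 126 124]]
```

```bash
echo '[[0, 0.006, 0, 0, 0, 0, 0], [0, 0.012, 0, 0, 0, 0, 0], [0, 0.018, 0, 0, 0, 0, 0], [0, 0.02, 0, 0, 0, 0, 0], [0, 0.02, 0, 0, 0, 0, 0], [0, 0.018, 0, 0, 0, 0, 0], [0, 0.012, 0, 0, 0, 0, 0], [0, 0.006, 0, 0, 0, 0, 0]]' | python3 inch.py; echo '[[0, 0, -0.008, 0, 0, 0, 0.01], [0, 0, -0.018, 0, 0, 0, 0.01], [0, 0, -0.03, 0, 0, 0, 0.01], [0, 0, -0.04, 0, 0, 0, 0.01], [0, 0, -0.04, 0, 0, 0, 0.01], [0, 0, -0.03, 0, 0, 0, 0.01], [0, 0, -0.018, 0, 0, 0, 0.01], [0, 0, -0.008, 0, 0, 0, 0]]' | python3 inch.py
python3 - <<'E'
from h import *
from bench import ctrl
o=ctrl.get_obs();print(o['joints'].round(3),o['eef_pos'],o['eef_rot'].round(4))
u=np.array([.0604,.004,-.0485])
for n in("side","scene"):
    c=ctrl.read_camera(n);p=proj(c,o['eef_pos']+u).astype(int);print(n,p,ball(c,*p)-o['eef_pos'])
E
```

```text
time: 9.85
eef_pos: [0.4465, 0.1662, 0.1599]
eef_rot: [-0.053, 0.999, 0.001, 0.001]
wrist_force: [0.1, 0.4, -2.4]
width: 0.0107
grip_force: 78.2
time: 10.85
eef_pos: [0.4608, -0.0266, 0.1595]
eef_rot: [-0.017, 1.0, 0.001, 0.001]
wrist_force: [-0.1, 0.3, -1.3]
width: 0.0113
grip_force: 78.2
[-0.458 -0.037  0.454  2.022  0.016  1.151  1.593] [ 0.46082167 -0.02658978  0.15954368] [-1.660e-02  9.999e-01  7.000e-04  7.000e-04]
side [302 174] [ 0.05973983  0.00420505 -0.04743898]
scene [313 181] [ 0.06115444  0.00305873 -0.04937887]
```

```bash
echo '[[0, 0, -0.01, 0, 0, 0, 0], [0, 0, -0.025, 0, 0, 0, 0], [0, 0, -0.04, 0, 0, 0, 0], [0, 0, -0.055, 0, 0, 0, 0], [0, 0, -0.055, 0, 0, 0, 0], [0, 0, -0.04, 0, 0, 0, 0], [0, 0, -0.025, 0, 0, 0, 0], [0, 0, -0.014, 0, 0, 0, 0]]' | python3 inch.py; echo '[[0, 0, -0.002, 0, 0, 0, 0], [0, -0.006, 0, 0, 0, 0, 0], [0, -0.012, 0, 0.006, 0, 0, 0], [0, -0.018, 0, 0.008, 0, 0, 0], [0, -0.018, 0, 0.008, 0, 0, 0], [0, -0.012, 0, 0.006, 0, 0, 0], [0, -0.006, 0, 0, 0, 0, 0], [0, 0, 0, 0, 0, 0, 0]]' | python3 inch.py
python3 - <<'E'
from h import *
from bench import ctrl
o=ctrl.get_obs();print(o['joints'].round(3),o['eef_pos'],o['eef_rot'].round(4))
u=np.array([.0604,.004,-.0485])
for n in("side","scene"):
    c=ctrl.read_camera(n);np.savez(f"pics/{n}6.npz",**c);p=proj(c,o['eef_pos']+u).astype(int);print(n,p,ball(c,*p))
    A=world(c);h=A[(abs(A[...,0]-.66)<.03)&(abs(A[...,1]+.288)<.03)&(A[...,2]>.014)&(A[...,2]<.036)];print("housing front",np.percentile(h[:,0],[1,5,10]) if len(h) else 0)
E
```

```text
time: 11.95
eef_pos: [0.47, -0.2902, 0.1591]
eef_rot: [-0.017, 1.0, 0.0, 0.0]
wrist_force: [0.4, 0.0, -2.1]
width: 0.0107
grip_force: 78.2
time: 12.95
eef_pos: [0.5424, -0.2884, 0.1313]
eef_rot: [-0.018, 1.0, 0.001, 0.001]
wrist_force: [-0.2, 0.4, -1.7]
width: 0.0108
grip_force: 78.2
[-0.106  0.376  0.681  1.701 -0.257  1.155  2.252] [ 0.54240356 -0.28840701  0.13131261] [-1.790e-02  9.998e-01  6.000e-04  6.000e-04]
side [408 229] [ 0.60249531 -0.2846726   0.08283625]
housing front [0.64256445 0.64376444 0.64448985]
scene [454 224] [ 0.54453898 -0.2870186   0.15782591]
housing front [0.64430097 0.64519525 0.6453785 ]
```

```bash
echo '[[0, -0.0025, -0.003, 0, 0, 0, 0], [0, 0, 0, 0.004, 0, 0, 0], [0, 0, 0, 0.007, 0, 0, 0], [0, 0, 0, 0.007, 0, 0, 0], [0, 0, 0, 0.005, 0, 0, 0], [0, 0, 0, 0.001, 0, 0, 0], [0, 0, 0, 0, 0, 0, 0], [0, 0, 0, 0, 0, 0, 0]]' | python3 inch.py
python3 - <<'E'
from h import *
from bench import ctrl
o=ctrl.get_obs();print(o['joints'].round(3),o['eef_pos'],o['eef_rot'].round(4))
u=np.array([.0604,.004,-.0485])
c=ctrl.read_camera("side");p=proj(c,o['eef_pos']+u).astype(int);print(p,ball(c,*p))
a=c["color"][p[1]-40:p[1]+40,p[0]-65:p[0]+55,::-1]
cv2.imwrite("pics/l7.png",cv2.resize(a,(780,520),interpolation=2))
E
```

```text
time: 14.05
eef_pos: [0.5449, -0.2915, 0.1076]
eef_rot: [-0.018, 1.0, 0.001, 0.001]
wrist_force: [0.1, 0.1, -2.0]
width: 0.0106
grip_force: 78.3
[-0.09   0.408  0.67   1.713 -0.28   1.116  2.271] [ 0.5449479  -0.29151004  0.107571  ] [-1.760e-02  9.998e-01  6.000e-04  1.000e-03]
[409 242] [ 0.605899   -0.28751911  0.06023821]
```

View pics/l7.png

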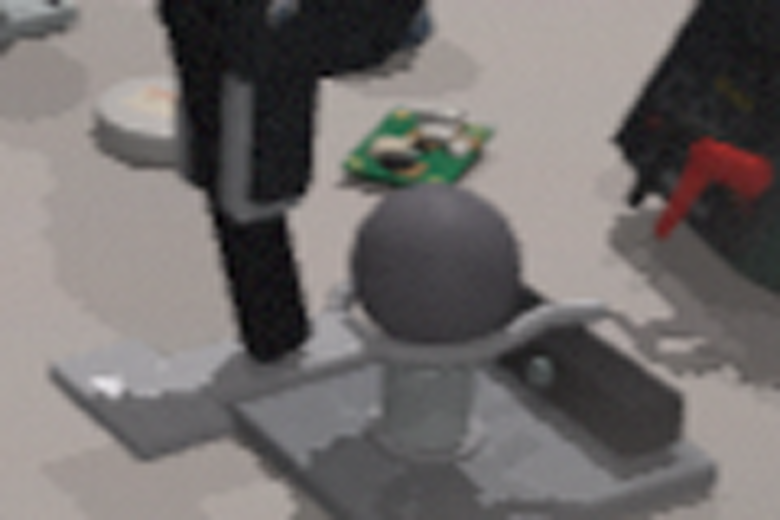

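The ball is just above the stud, centred at about (411,243) in side, and the near tip is at (437,249). I'll check the tip's clearance to the housing before lowering.

Run:
```python
from h import *
B=dict(np.load("pics/side6.npz"))
for z in(.049,.052):print(plane(B,(436.6,249.2),z).round(4),plane(B,(436,251),z).round(4))
w=world(B);  # tip depth in previous frame: nearest housing edge
```

```text
[ 0.6442 -0.3104  0.049 ] [ 0.6395 -0.3147  0.049 ]
[ 0.6406 -0.3144  0.052 ] [ 0.6358 -0.3186  0.052 ]
```

```bash
echo '[[0, 0, 0, 0.002, 0, 0, 0], [0, 0, 0, 0.003, 0, 0, 0], [0, 0, 0, 0.003, 0, 0, 0], [0, 0, 0, 0.003, 0, 0, 0], [0, 0.001, 0, 0.002, 0, 0, 0], [0, 0.001, 0, 0.002, 0, 0, 0], [0, 0.001, 0, 0.003, 0, 0, 0], [0, 0, 0, 0, 0, 0, 0]]' | python3 inch.py; echo '[[0, 0, 0, 0.003, 0, 0, 0], [0, 0, 0, 0.003, 0, 0, 0], [0, 0, 0, 0, 0, 0, 0], [0, 0, 0, 0, 0, 0, 0]]' | python3 inch.py
python3 - <<'E'
from h import *
from bench import ctrl
c=ctrl.read_camera("side");print(ball(c,409,245))
cv2.imwrite("pics/l8.png",c["color"][200:290,340:460,::-1])
E
```

```text
time: 15.1
eef_pos: [0.5415, -0.2914, 0.089]
eef_rot: [-0.018, 1.0, 0.001, 0.001]
wrist_force: [-0.6, 0.1, -1.1]
width: 0.0111
grip_force: 78.3
time: 15.6
eef_pos: [0.5418, -0.2915, 0.0833]
eef_rot: [-0.018, 1.0, 0.001, 0.001]
wrist_force: [0.5, 0.3, -1.5]
width: 0.0108
grip_force: 78.3
[ 0.60709115 -0.28676536  0.05222741]
```

The ball is seated. Next I'll draw the spoon out along x.

```bash
echo '[[0, 0.008, 0, 0, 0, 0, 0], [0, 0.014, 0, 0, 0, 0, 0], [0, 0.02, 0.001, 0, 0, 0, 0], [0, 0.022, 0, 0, 0, 0, 0], [0, 0.022, 0.001, 0, 0, 0, 0], [0, 0.02, 0, 0, 0, 0, 0], [0, 0.014, 0, 0, 0, 0, 0], [0, 0.006, 0, 0, 0, 0, 0]]' | python3 inch.py; echo '[[0, 0, 0, -0.02, 0, 0, 0], [0, 0, 0.01, -0.02, 0, 0, 0], [0, -0.01, 0.03, 0, 0, 0, 0], [0, -0.015, 0.045, 0, 0, 0, 0], [0, -0.015, 0.05, 0, 0, 0, 0], [0, 0, 0.04, 0, 0, 0, 0], [0, 0, 0.02, 0, 0, 0, 0], [0, 0, 0, 0, 0, 0, 0]]' | python3 inch.py
python3 - <<'E'
from h import *
from bench import ctrl
c=ctrl.read_camera("side");print(ball(c,409,245))
A,B=[ctrl.read_camera(n) for n in("scene","side")]
o=ctrl.get_obs();print(o['eef_pos'],o['eef_rot'])
# foot plate plane/pitch from depth
z0=o['eef_pos'][2]-.066
for n,c in(("scene",A),("side",B)):
    w=world(c).reshape(-1,3);x,y=o['eef_pos'][:2]
    m=w[(w[:,0]>x-.045)&(w[:,0]<x-.006)&(abs(w[:,1]-y)<.03)&(abs(w[:,2]-z0-.006)<.008)]
    C=np.linalg.lstsq(np.c_[m[:,:2],np.ones(len(m))],m[:,2],rcond=None)[0];print(n,len(m),C.round(3),(m.mean(0)-o['eef_pos']).round(4))
E
```

```text
time: 16.65
eef_pos: [0.4148, -0.294, 0.0832]
eef_rot: [-0.017, 1.0, 0.001, 0.001]
wrist_force: [0.8, 0.5, -1.1]
width: 0.0109
grip_force: 78.3
time: 17.65
eef_pos: [0.4492, -0.0961, 0.1235]
eef_rot: [-0.02, 1.0, 0.001, 0.001]
wrist_force: [0.0, -1.1, -2.2]
width: 0.0113
grip_force: 78.3
[ 0.60689399 -0.28618947  0.05243129]
[ 0.4489986  -0.09898866  0.12356062] [-1.69127333e-02  9.99856465e-01  3.63523557e-04  9.35864684e-04]
scene 354 [0.008 0.012 0.062] [-0.0274 -0.0001 -0.0592]
side 218 [-0.001  0.042  0.07 ] [-0.0276 -0.004  -0.058 ]
```

```bash
echo '[[0, 0, 0, 0.015, 0, 0, 0], [0, 0, 0, 0.02, 0, 0, 0], [0, 0, 0, 0.015, 0, 0, 0], [0, 0, 0, 0.005, 0, 0, 0], [0, 0, 0, 0.001, 0, 0, 0], [0, 0, 0, 0, 0, 0, 0]]' | python3 inch.py; echo '[[0, 0, 0, 0.0015, 0, 0, 0], [0, 0, 0, 0, 0, 0, 0]]' | python3 inch.py; echo '[[0, 0, 0, 0.001, 0, 0, 0], [0, 0, 0, 0, 0, 0, 0]]' | python3 inch.py
```

```text
time: 18.55
eef_pos: [0.4494, -0.0977, 0.0678]
eef_rot: [-0.018, 1.0, 0.001, 0.001]
wrist_force: [0.6, 0.5, -0.9]
width: 0.0104
grip_force: 78.3
time: 18.8
eef_pos: [0.4491, -0.0975, 0.0661]
eef_rot: [-0.018, 1.0, 0.001, 0.001]
wrist_force: [-0.0, 0.6, -2.0]
width: 0.0109
grip_force: 78.3
time: 19.05
eef_pos: [0.4489, -0.0976, 0.0649]
eef_rot: [-0.018, 1.0, 0.001, 0.001]
wrist_force: [-0.5, 0.1, -0.9]
width: 0.0107
grip_force: 78.3
```

```bash
echo '[[0, 0, 0, 0.001, 0, 0, 0], [0, 0, 0, 0, 0, 0, 0]]' | python3 inch.py;  echo '[[0.025, 0, 0, 0, 0, 0, 0], [0.035, 0, 0, 0, 0, 0, 0], [0.05, 0, 0, 0, 0, 0, 0], [0.085, 0, 0, 0, 0, 0, 0], [0.085, 0, 0, 0, 0, 0, 0], [0.085, 0, 0, 0, 0, 0, 0], [0.085, 0, 0, 0, 0, 0, 0]]' | python3 inch.py; echo '[[0.085, 0, 0, -0.02, 0, 0, 0], [0.085, 0, 0, -0.04, 0, 0, 0], [0.085, 0, 0, -0.05, 0, 0, 0], [0.085, 0, 0, -0.04, 0, 0, 0], [0.085, 0, 0, 0, 0, 0, 0], [0.085, 0, 0, 0, 0, 0, 0], [0.085, 0, 0, 0, 0, 0, 0], [0.085, 0, 0, 0, 0, 0, 0]]' | python3 inch.py
python3 - <<'E'
from h import *
from bench import ctrl
c=ctrl.read_camera("side");print(ball(c,409,245))
cv2.imwrite("pics/l9.png",c["color"][150:330,240:480,::-1].repeat(3,0).repeat(3,1))
E
```

```text
time: 19.3
eef_pos: [0.449, -0.0976, 0.0645]
eef_rot: [-0.018, 1.0, 0.001, 0.001]
wrist_force: [-2.8, 0.4, 4.8]
width: 0.0108
grip_force: 79.5
time: 20.18
eef_pos: [0.4489, -0.0976, 0.0639]
eef_rot: [-0.018, 1.0, 0.001, 0.001]
wrist_force: [0.3, 0.7, 0.5]
width: 0.0854
grip_force: 0.0
time: 21.18
eef_pos: [0.4481, -0.0977, 0.2129]
eef_rot: [-0.018, 1.0, 0.001, -0.0]
wrist_force: [0.0, -0.3, -0.3]
width: 0.0851
grip_force: 0.0
[ 0.60711272 -0.28667431  0.05283172]
```

View pics/l9.png

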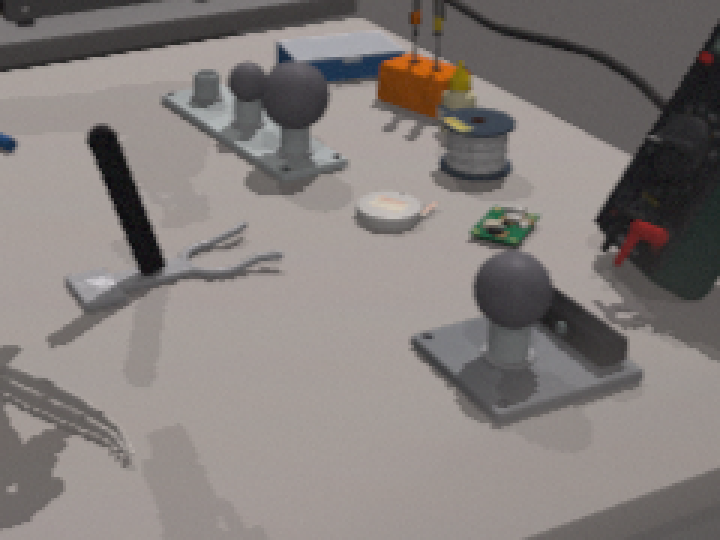

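The ball sits on the stand's stud (crop 512,290) and the spoon stands flat on the bare bench (crop 130,240), so I'm handing the job in.

```bash
python3 -c "
from bench import ctrl;print(ctrl.sign_off())"
```

```text
the job is handed in; nothing more can be done
None
```

The middle ball rests on the test stand's seat, the spoon stands upright on the bare bench, and I handed the job in at about 21 s of the 58 s allowed; the hand-in returned no verdict.

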